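# Lay the tea tray

## Robot

A 6-joint arm with a two-finger parallel gripper is mounted at the origin on a cart in front of the work surface, level with it; the furniture and walls round the work are solid. World frame = base frame: x ahead of the robot, y to its left, z up, the work surface at z = 0. Lengths are in m, angles in rad, forces in N, time in s.
With the tool pointing down it reaches from about 0.35 to 0.975 m from the base axis. Payload 4.9 kg.
Tool frame: the origin (TCP) lies on the centre line of the jaws, within the pads' length; the fingertips stand manip.tip_reach ahead of it and the grasp point (between the pads) is the TCP (manip.tip_reach is the distance from the TCP to the fingertips, in m); z points along the fingers, y is the line along which they close (so a half turn about z gives the same grasp; the last joint's range is limited). The gripper opens to 85 mm and grips with 20 to 120 N. Pads are 22 mm wide; open, the fingers measure 114 mm over their backs; the gripper's body (76 mm by 85 mm) begins 54 mm behind the grasp point. The pads swing forward as they close: fully open they stand 13 mm farther back than shut.
Start: joints at [-1.462, 0.053, 1.613, -0, 1.476, -0.119], TCP at [0.141, -0.609, 0.25] pointing down, gripper open.
Joint ranges: [-3.01, 3.01], [-1.01, 2.22], [0.06, 2.58], [-1.02, 4.17], [0.09, 2.62], [-3.14, 3.14]. Speed limits (rad/s): [2.57, 2.57, 3.14, 3.14, 3.14, 3.14].

## Interface

Orientations are given as a unit quaternion [w, x, y, z].
In Python, from plant import manip gives the robot as it stands. The module is installed in compiled form; this text tells all that it offers.
- The arm moves only by the tool move_arm, never from a script. Its argument "rows" is a list of rows, each a list of 7 numbers: the shift along the tool's x, y, z in cm, then the turn, a rotation vector about the tool's x, y, z in degrees, then the opening, from -1 (shut) to 1 (fully open). In form: [[tx, ty, tz, ax, ay, az, jaw], ...]. A call has 1 to 20 rows; each row shifts and turns the commanded pose from where the row before left it, along the tool's axes as they then stand; what a row does not reach is not made up. A row lasts 1/12 s, in which the tool goes at most 41.7 mm and 7.16 degrees, less where a joint would pass 70% of its speed; a pose out of reach is approached as far as the arm can. A call is refused whole if a number of a shift passes 4.17 or a number of a turn 7.16, either way. A call with a gripper value outside its range is refused whole. The fingers move at their own pace and stop on an object; the grip force is fixed at half the most. Time passes only in rows, so rows that do not move let the fingers close. It gives the time, the measured TCP pose, the force, the opening and the grip force at its end, in the units of the state.
- manip.state(): the state, without advancing time (a new reading comes with each control period).
- manip.grab_frame(name): name is "scene" or "top"; returns a dict with "img" (384x512x3 uint8, blue, green, red), "mtx" (3x3 intrinsics, pixels), "R" (3x3) and "t" (3): a world point X has camera coordinates R X + t. Camera axes: x right, y down, z forward; pixel columns grow to the right and rows downward; lengths in m; the calibration is good to about 2 mm. A picture is of the moment at which its call begins. There is no depth.
- manip.job_done(): hands the job in; it is judged then, once.
The state is a dict: "time": time; "joint_pos": joint angles; "joint_vel": joint speeds; "joint_efforts": joint torques, N m; "tool_pos": TCP position; "tool_rot": TCP orientation; "contact_force": force on the tool from outside, world axes, zero at the start; "ft_torque": the same for the moment, N m; "gripper_width": opening from 0.0 (shut) to 1.0 (fully open); "grasp_force": force on a finger pad.
Only numpy, scipy, OpenCV 4.12 (cv2) and the standard library are available. Lean on these libraries where they do the work, as an engineer would, in place of code of your own. Each camera call takes 0.05 s, during which the arm holds its last target. There are 200 camera calls.

## Task

Lay the wooden tray for a cup of lemon tea: stand the waisted tea glass upright in the recess of the cork coaster and put the white lid on it so that it sits down level in the mouth, put the lemon in the bowl, and lay the spoon flat on the tray floor between the coaster and the bowl, square with the tray, its handle towards the near long side. The coaster and the bowl stay where they stand on the tray; the fork stays where it lies. Keep the glass upright and set each thing down gently, without dropping it.

Things in the scene. Friction and masses are not known exactly. Their poses are not given: they have to be found in the camera images.
- tray: Fixed tray of dark wood, 262 mm (x) by 350 mm (y), a long side towards the robot. Origin: centre of its underside; x points away from the robot, y along it to the left. Floor top 8 mm up; long sides 24 mm high, 10 mm thick; short ends rise to 56 mm. Coaster and bowl stand on it 98 mm left and right of its middle and 45 mm behind it (within 5 mm); which is left changes.
- coaster: Round cork coaster on the tray, 90 mm across, 10 mm high, with a round recess 56 mm across whose floor is 5 mm above the coaster's underside. Loose, 80 g. Origin: centre of its underside, z up.
- bowl: Rice bowl on the tray: white, round, 121 mm across the rim, 53 mm high, flat inner floor about 56 mm across and 12 mm above its underside, inner wall widening straight to about 108 mm at the rim. Loose, about 0.19 kg. Origin: centre of its underside, z up.
- tea_glass: Waisted clear tea glass, upright, 82 mm high, 61 mm across the rim, 58 mm at the lower bulge, about 45 mm at the waist 50 mm up; foot 45 mm, mouth 52 mm inside. About 0.07 kg. Grip it across the upper part, 50 to 70 mm up. Origin: centre of the underside, z up. Narrower than the tumbler.
- lid: White round lid of the tea glass, right way up: flange 68 mm across, 5 to 9 mm above its underside; under it a plug 42 mm across, 5 mm deep, that goes into the glass's mouth; on top a knob 17 to 21 mm thick from 14 to 35 mm up. 70 g. Origin: centre of the plug's underside, z up. Seated, the flange rests on the rim: origin 77 mm above the glass's.
- lemon: The yellow lemon, lying on its side: 71 mm long (its x), 53 mm thick (its y), 54 mm high, about 0.09 kg. Origin: at the start the point on the worktop under its centre, 27 mm below the centre; it is fixed in the lemon and turns with it.
- spoon: Steel spoon, 193 mm long (its x, from the handle's end at -x to the bowl of the spoon at +x), 41 mm wide at the bowl, 14 mm high at most, 45 g. It lies on the worktop, handle towards the robot. Origin: the middle of its length, on the underside. Take it by the handle 30 mm towards the handle's end from the origin; there the fingers close on about 24 mm.
- fork: Steel fork, 198 by 27 by 14 mm, loose on the worktop, to the right of the spoon. Origin: its middle, on the underside. Not to be moved.
Not all that is in view belongs to the job. What is shaped like the tea_glass but green is not meant.

How it is judged:
By the outcome, as a careful person would: the job done as asked, in the order asked, and still so for the second after the job is handed in, with the robot touching nothing.
It also fails if it takes over 120 s, if anything falls off the work surface, if the arm or the gripper's body presses on something with over 40 N, if the wrist force passes 120 N, or if a joint passes its speed limit or range.

## Working session

There is one attempt and no reset: what is moved stays moved. The work goes in short steps, Python scripts to look and compute and a tool call to move; the robot and the scene stay as the last step left them, time stands still between calls to the robot, and variables do not carry over. Pictures are saved under pics/ and viewed, at most 14 in all, crops included, and the job is handed in when it is done.

Besides the shell and the picture viewer there is one more tool, called as name(argument=value, ...) on one line, values as JSON. move_arm: Moves the arm, as the interface text tells. Its arguments: {"type":"object","properties":{"rows":{"type":"array","items":{"type":"array","items":{"type":"number"}}}},"required":["rows"]}

```bash
mkdir -p pics; ls; python3 - <<'E'
from plant import manip
import cv2,pickle
print(manip.state()); print(manip.tip_reach)
fr={}
for n in("scene","top"):
    f=manip.grab_frame(n);fr[n]=f
    cv2.imwrite(f"pics/{n}0.png",cv2.resize(f["img"],(800,600),interpolation=cv2.INTER_CUBIC))
    print(n,f["mtx"].tolist(),f["R"].tolist(),f["t"].tolist())
pickle.dump(fr,open("fr0.pkl","wb"))
E
```

```text
pics
{'time': 0.0, 'joint_pos': array([-1.46199497e+00,  5.33937747e-02,  1.61434170e+00,  5.39035560e-06,
        1.47599353e+00, -1.18994361e-01]), 'joint_vel': array([ 0.00065983,  0.00056167,  0.00085242, -0.00033598, -0.00068338,
        0.00085401]), 'joint_efforts': array([-5.30965135e-04, -3.93682408e+01, -3.70183682e+01, -3.72014401e-04,
        7.00846067e-03, -2.20288956e-05]), 'tool_pos': array([ 0.14108363, -0.60825056,  0.2490116 ]), 'tool_rot': array([-1.06814981e-03,  9.93520111e-01,  1.13651436e-01,  8.12671112e-06]), 'contact_force': array([-0.06571387,  0.14144341, -0.67112854]), 'ft_torque': array([ 0.00399253,  0.04126979, -0.00894567]), 'grasp_force': 0.0, 'gripper_width': 0.9990678276033509}
0.019
scene [[496.49797373648397, 0.0, 252.0192899669094], [0.0, 496.49797373648397, 188.62453594641983], [0.0, 0.0, 1.0]] [[-0.46976045086287604, -0.8825937328169875, 0.018799510559682733], [-0.5635784122852944, 0.2834373677791429, -0.7759140620921996], [0.6794884046185733, -0.37508873795224384, -0.630558440313266]] [-0.0074657985880669875, 0.37221468640361105, 1.4911885736700672]
top [[451.7314332907311, 0.0, 253.7254969068089], [0.0, 451.7314332907311, 182.2831673614947], [0.0, 0.0, 1.0]] [[0.023253509555161207, -0.9996846304499687, -0.009482295896951256], [-0.9915701525319349, -0.0218533486099342, -0.1277147750353403], [0.12746727776634648, 0.012372178330512438, -0.9917656085498201]] [-0.24773892623798702, 0.4902527974205681, 1.3216171762651365]
```

View pics/scene0.png

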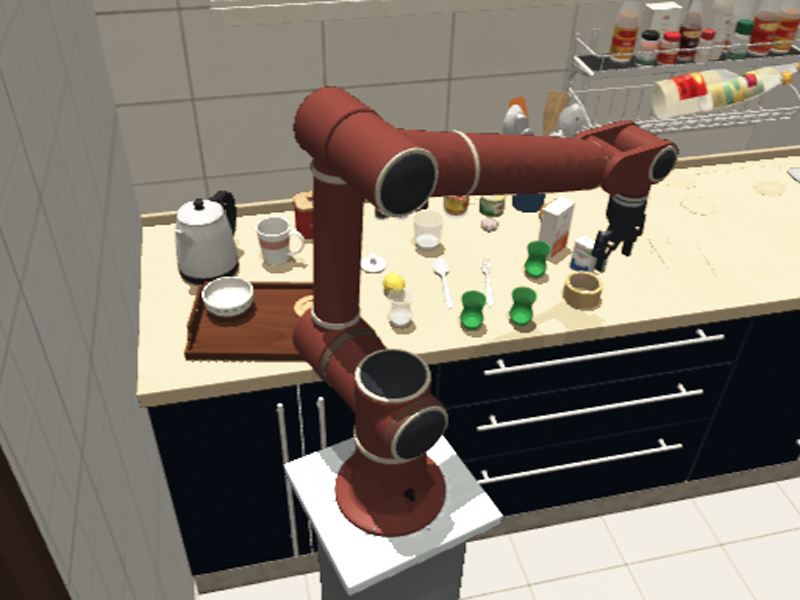

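View pics/top0.png

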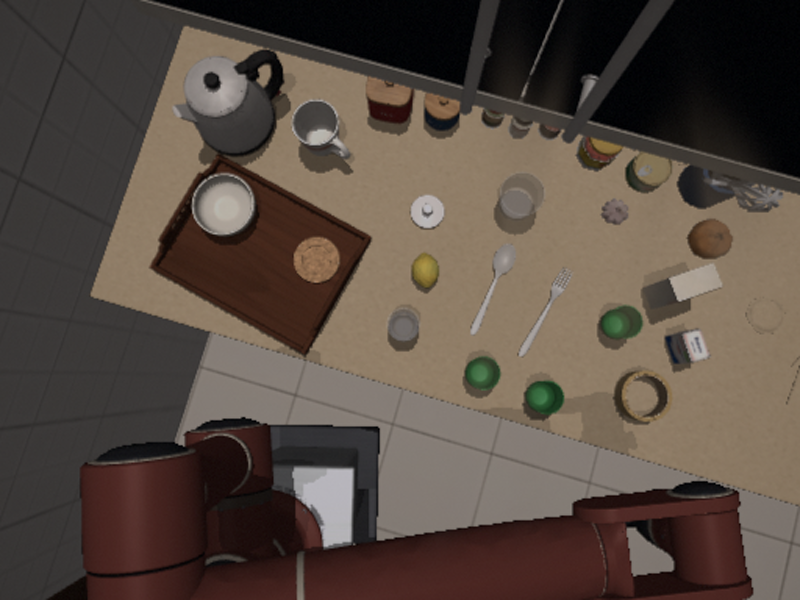

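The scene view shows the clear glass at (400,308), lemon (394,283), lid (373,263), spoon (443,280) and fork (487,280). In the top view the bowl is at (224,205), coaster (317,260), lid (427,211), lemon (425,270), glass (403,327), spoon (470,333)–(508,248); the tumbler at (518,200) is not meant. Next, enlarged crops.

```bash
cat > h.py <<'E'
import numpy as np,cv2,pickle
from scipy.spatial.transform import Rotation as Ro
def proj(f,X):
    c=(f["R"]@np.atleast_2d(X).T).T+f["t"]; p=(f["mtx"]@c.T).T
    return p[:,:2]/p[:,2:]
def ray(f,uv,z):  # world point at height z
    d=f["R"].T@np.linalg.inv(f["mtx"])@np.array([uv[0],uv[1],1.]); o=-f["R"].T@f["t"]
    return o+d*(z-o[2])/d[2]
def crop(f,x0,y0,x1,y1,s,name):
    im=cv2.resize(f["img"][y0:y1,x0:x1],None,fx=s,fy=s,interpolation=cv2.INTER_CUBIC)
    for x in range((x0+9)//10*10,x1,10):
        cv2.line(im,(int((x-x0)*s),0),(int((x-x0)*s),6 if x%50 else 16),(0,255,255),1)
        if x%20==0: cv2.putText(im,str(x),(int((x-x0)*s)-10,26),0,.38,(0,255,255),1)
    for y in range((y0+9)//10*10,y1,10):
        cv2.line(im,(0,int((y-y0)*s)),(6,int((y-y0)*s)),(0,255,255),1)
        if y%20==0: cv2.putText(im,str(y),(8,int((y-y0)*s)+4),0,.38,(0,255,255),1)
    cv2.imwrite("pics/"+name,im)
E
python3 - <<'E'
from h import *
f=pickle.load(open("fr0.pkl","rb"))
crop(f["top"],92,96,242,232,5,"c_tray.png" if 0 else "c_tray.png")
crop(f["top"],240,115,375,240,5.0,"c_obj.png")
E
```

```text
(no output)
```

View pics/c_tray.png

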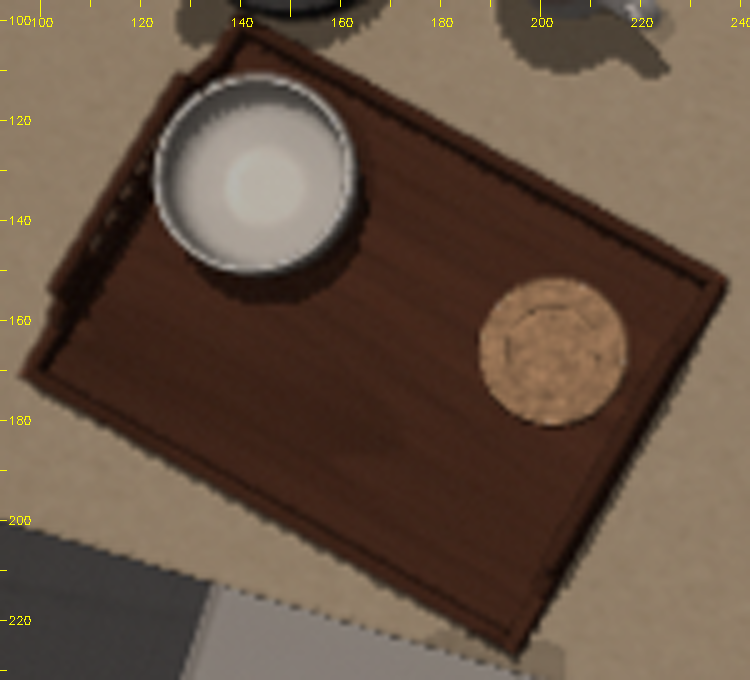

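View pics/c_obj.png

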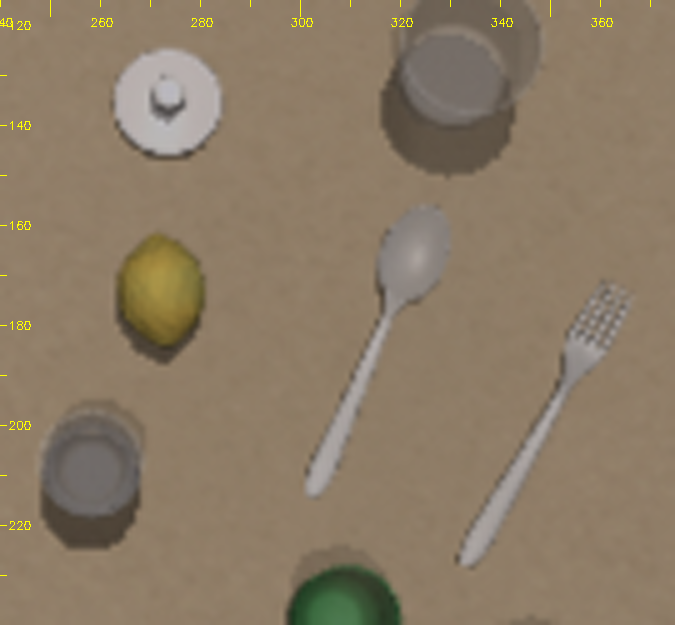

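The tray crop shows tray top corners at about (96.4,171), (195,227), (237,152.6), with the bowl rim centred at (143,130.5) and the coaster at (202.6,166). The object crop shows the lid flange at (273.4,135.3), lemon (272,173), glass rim about (258.5,205), and spoon from handle end (302.6,213.5) to tip (325.6,156).

```bash
python3 - <<'E'
from h import *
from scipy.optimize import least_squares
F=pickle.load(open("fr0.pkl","rb"));f=F["top"];s=F["scene"]
C=lambda x,y,x0,y0:(x0+x/5-.4,y0+y/5-.4)
T=lambda x,y:C(x,y,92,96); O=lambda x,y:C(x,y,240,115)
np.set_printoptions(precision=4,suppress=True)
# tray corners at z=.024 ; near-right,near-left?,far-right
pts={(-.131,.175,.024):T(22,375),(-.131,-.175,.024):T(515,655),(.131,-.175,.024):T(727,283)}
def tr(p,L): c,s_=np.cos(p[2]),np.sin(p[2]); return np.array([p[0]+c*L[0]-s_*L[1],p[1]+s_*L[0]+c*L[1],L[2]])
r=least_squares(lambda p:np.concatenate([proj(f,tr(p,L))[0]-uv for L,uv in pts.items()]),[.55,.2,0.])
tray=r.x; print("tray",tray,np.degrees(tray[2]),r.fun)
loc=lambda X:Ro.from_euler('z',-tray[2]).apply(np.array(X)-[tray[0],tray[1],0])
# bowl rim
b=ray(f,T(255,173),.008+.053); c=ray(f,T(553,351),.018)
print("bowl",b,loc(b),"coaster",c,loc(c))
print("lid flange",ray(f,O(167.5,102),.009),"knob",ray(f,O(168,90),.035))
for n,fr in F.items():
    h=cv2.cvtColor(fr["img"],cv2.COLOR_BGR2HSV)
    m=cv2.inRange(h,(20,110,60),(35,255,255))
    k,l,st,ce=cv2.connectedComponentsWithStats(m)
    for i in range(1,k):
        X=ray(fr,ce[i],.027)
        if st[i,4]>40 and .2<X[0]<.75 and -.25<X[1]<.1:
            cn=cv2.findContours((l==i).astype('uint8'),0,1)[0][0]; e=cv2.fitEllipse(cn)
            print(n,"lemon",X,st[i],e)
            if n=="top":
                a=np.radians(e[2]+90); d=np.array([np.cos(a),np.sin(a)])*15
                A=ray(fr,np.array(e[0])+d,.027)-ray(fr,np.array(e[0])-d,.027); print("yaw",np.degrees(np.arctan2(A[1],A[0])),ray(fr,e[0],.027))
print("glass rim",ray(f,O(92,452),.082),"bulge",ray(f,O(91,468),.02))
a=ray(f,O(313,495),.006);t=ray(f,O(430,205),.008);d=t-a
print("spoon",(a+t)/2,np.linalg.norm(d),np.degrees(np.arctan2(d[1],d[0])))
# scene crop
crop(s,185,145,345,225,5,"c_scene.png")
E
```

```text
tray [ 0.5557  0.0291 -0.4878] -27.951586289867347 [-1.1327 -0.1261  0.0442  0.6599  1.0857 -0.6075]
bowl [0.6407 0.0972 0.061 ] [0.0432 0.1    0.061 ] coaster [ 0.5443 -0.0788  0.018 ] [ 0.0406 -0.1006  0.018 ]
lid flange [ 0.6466 -0.2926  0.009 ] knob [ 0.6478 -0.292   0.035 ]
glass rim [ 0.4239 -0.251   0.082 ] bulge [ 0.4191 -0.2505  0.02  ]
spoon [ 0.4963 -0.4195  0.007 ] 0.19201452111865738 -21.26891452112574
```

View pics/c_scene.png

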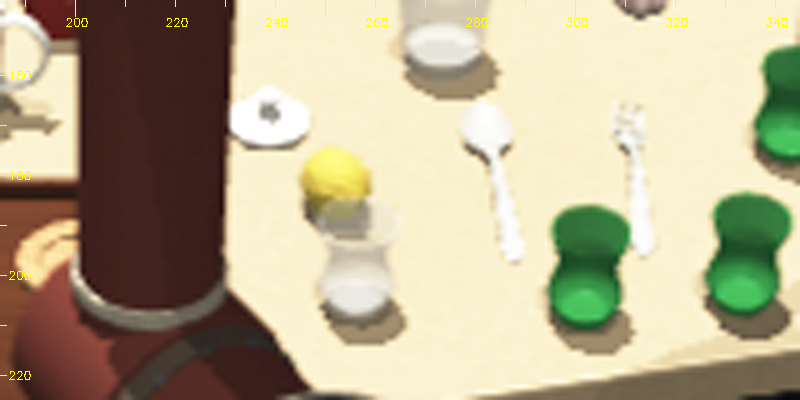

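Scene crop: glass rim around (356,222)/foot (356,300) crop px, lemon (335,180), lid (268,118). I check the model by overlay in both views.

```bash
cat >> h.py <<'E'
def circ(c,r,z,n=48):
    a=np.linspace(0,2*np.pi,n); return np.c_[c[0]+r*np.cos(a),c[1]+r*np.sin(a),0*a+z]
def overlay(f,curves,x0,y0,x1,y1,s,name=None):
    im=cv2.resize(f["img"][y0:y1,x0:x1],None,fx=s,fy=s,interpolation=cv2.INTER_CUBIC)
    for P,col in curves:
        q=((proj(f,P)-[x0,y0]+.5)*s*8).astype(np.int32); cv2.polylines(im,[q],False,col,1,cv2.LINE_AA,3)
    if name: cv2.imwrite("pics/"+name,im)
    return im
def traymap(p,L): return Ro.from_euler('z',p[2]).apply(np.array(L))+[p[0],p[1],0]
E
python3 - <<'E'
from h import *
F=pickle.load(open("fr0.pkl","rb"));f=F["top"];s=F["scene"]
im=f["img"][150:195,255:290].astype(int); m=((im[...,1]-im[...,0]>45)).astype('uint8')
k,l,st,ce=cv2.connectedComponentsWithStats(m); i=1+st[1:,4].argmax()
cn=cv2.findContours((l==i).astype('uint8'),0,1)[0][0]; e=cv2.fitEllipse(cn); c=np.array(e[0])+[255,150]
a=np.radians(e[2]+90); d=np.array([np.cos(a),np.sin(a)])*15
A=ray(f,c+d,.027)-ray(f,c-d,.027); le=ray(f,c,.027); y=np.arctan2(A[1],A[0]); print("lemon",le,np.degrees(y),e)
p=[.5557,.0291,-.4878]; cl=[]
G=(0,255,0);R=(0,0,255);Y=(255,255,0)
for z in(.024,): cl.append((traymap(p,[[-.131,.175,z],[-.131,-.175,z],[.131,-.175,z],[.131,.175,z],[-.131,.175,z]]),G))
cl+=[(circ([.6407,.0972],.0605,.061),G),(circ([.5443,-.0788],.045,.018),G),(circ([.5443,-.0788],.028,.018),R)]
cl+=[(circ([.647,-.2924],.034,.009),G),(circ([.647,-.2924],.0095,.035),R)]
cl+=[(circ([.4225,-.2505],.0305,.082),G),(circ([.4225,-.2505],.0225,.0),R),(circ([.4225,-.2505],.029,.02),Y)]
ee=circ([0,0],1,0); ee=ee*[.0355,.0265,1]; cl.append((Ro.from_euler('z',y).apply(ee)+le,G))
sp=np.radians(-21.27); cl.append(([.4963,-.4195,0.006]+np.outer([-.0965,.0965],[np.cos(sp),np.sin(sp),0]),G))
a=overlay(f,cl,92,96,362,236,2.96); b=overlay(s,cl,185,145,345,225,4.0)
w=800;o=np.zeros((415+0,800,3),np.uint8)
cv2.imwrite("pics/ov_top.png",a);cv2.imwrite("pics/ov.png",overlay(f,cl,240,115,340,235,5))
o=overlay(s,cl,185,145,295,225,5); t=overlay(f,cl,240,115,340,235,5)
O=np.zeros((600,800,3),np.uint8); O[:400,:300]=cv2.resize(o,None,fx=.99,fy=1)[:, 150:450]; O[:600,300:800]=t[:600]; cv2.imwrite("pics/ov1.png",O)
E
```

```text
lemon [ 0.52789814 -0.2903222   0.027     ] 5.247605837615336 ((16.85117530822754, 22.208345413208008), (14.476175308227539, 19.71932601928711), 175.74423217773438)
```

View pics/ov1.png

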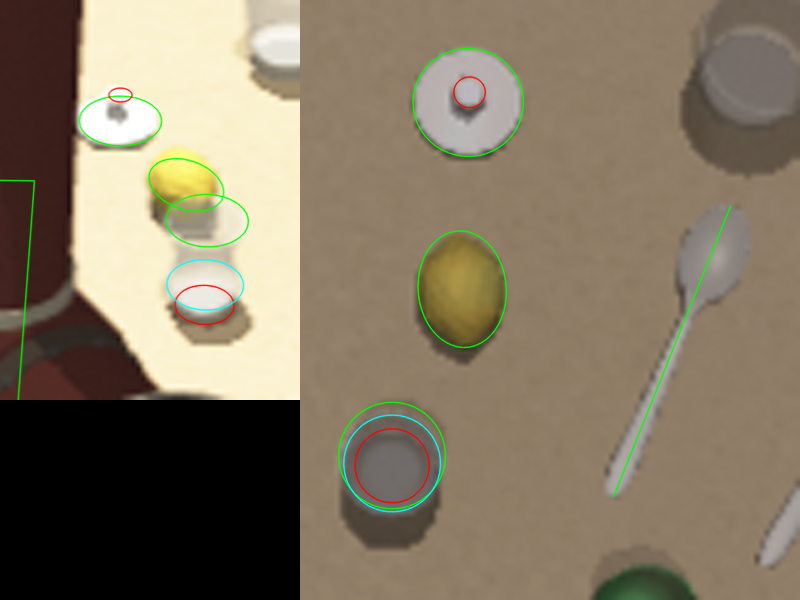

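View pics/ov_top.png

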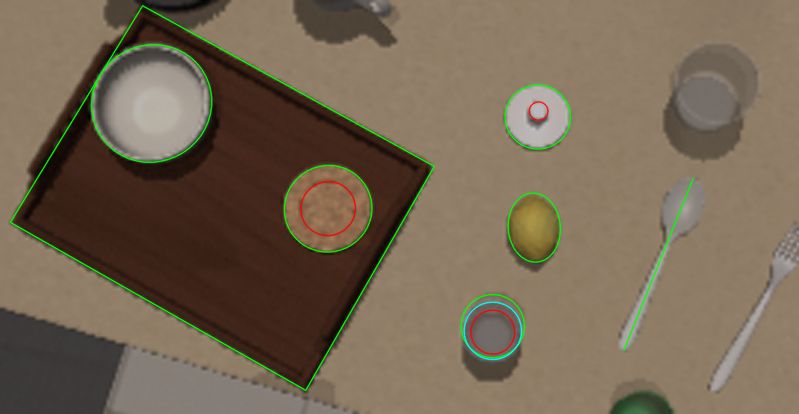

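Overlays agree with the images in both views (glass about (0.4215,-0.250)). Moving above the glass.

move_arm(rows=[[0.5,-0.5,0,0,0,3.9,1],[1.5,-1.6,0,0,0,3.9,1],[2.6,-2.75,0,0,0,0,1],[2.6,-2.75,0,0,0,0,1],[2.6,-2.75,0,0,0,0,1],[2.6,-2.75,0,0,0,0,1],[2.6,-2.75,0,0,0,0,1],[2.6,-2.75,0,0,0,0,1],[2.6,-2.75,0,0,0,0,1],[2.6,-2.75,0,0,0,0,1],[2.6,-2.75,0,0,0,0,1],[2.6,-2.75,0,0,0,0,1],[2.2,-2.3,0,0,0,0,1],[1,-1.2,0,0,0,0,1],[0,0,0,0,0,0,1],[0,0,0,0,0,0,1]])

```text
time: 1.43
tool_pos: [0.4196, -0.2486, 0.2499]
tool_rot: [-0.0, 0.999, 0.047, -0.0]
contact_force: [0.7, -0.1, 0.5]
gripper_width: 1.0
grasp_force: 0.0
```

```bash
cat > d.py <<'E'
import sys,numpy as np
from plant import manip
from scipy.spatial.transform import Rotation as Ro
s=manip.state(); q=s["tool_rot"]; R=Ro.from_quat([q[1],q[2],q[3],q[0]]).as_matrix()
yaw=np.degrees(np.arctan2(R[1,0],R[0,0])); np.set_printoptions(precision=4,suppress=True)
print("t %.2f"%s["time"],"pos",s["tool_pos"],"yaw %.2f"%yaw,"tilt",R[:2,2],"w %.3f F %.1f"%(s["gripper_width"],s["grasp_force"]),"cf",s["contact_force"],"q",s["joint_pos"])
if len(sys.argv)>3:
    T=np.array([float(a) for a in sys.argv[1:4]]); y=np.radians(float(sys.argv[4]))
    A=np.array([[np.cos(y),np.sin(y),0],[np.sin(y),-np.cos(y),0],[0,0,-1]]).T
    A=np.array([[np.cos(y),np.sin(y),0],[np.sin(y),-np.cos(y),0],[0,0,-1.]])
    print("turn az %.2f then cm"%(yaw-float(sys.argv[4])),A@(T-s["tool_pos"])*100)
E
python3 d.py .4215 -.25 .06 5.25
```

```text
t 1.43 pos [ 0.4196 -0.2486  0.2499] yaw 5.36 tilt [-0.0008  0.    ] w 1.000 F 0.0 cf [ 0.6912 -0.1163  0.4906] q [-0.6874 -0.2847  1.9234 -0.0005  1.5036  0.7898]
turn az 0.11 then cm [ 0.1772  0.153  18.9879]
```

move_arm(rows=[[0.2,0.15,1,0,0,0,1],[0,0,3,0,0,0,1],[0,0,3.5,0,0,0,1],[0,0,3.5,0,0,0,1],[0,0,3.5,0,0,0,1],[0,0,2.5,0,0,0,1],[0,0,1.5,0,0,0,1],[0,0,0.7,0,0,0,1],[0,0,0,0,0,0,0.5],[0,0,0,0,0,0,0.3],[0,0,0,0,0,0,0.1],[0,0,0,0,0,0,-0.1],[0,0,0,0,0,0,-0.3],[0,0,0,0,0,0,-1],[0,0,0,0,0,0,-1],[0,0,0,0,0,0,-1],[0,0,0,0,0,0,-1]])

```text
time: 2.85
tool_pos: [0.4226, -0.2512, 0.0596]
tool_rot: [0.001, 0.999, 0.046, 0.001]
contact_force: [-0.6, 0.5, 5.5]
gripper_width: 0.669
grasp_force: 63.5
```

```bash
python3 d.py .5443 -.0788 .075 5.25
```

```text
t 2.85 pos [ 0.4226 -0.2512  0.0596] yaw 5.26 tilt [ 0.002  -0.0017] w 0.669 F 63.5 cf [-0.5513  0.4675  5.5074] q [-0.6879 -0.0651  2.0701 -0.0001  1.1339  0.7911]
turn az 0.01 then cm [ 13.6977 -16.058   -1.5397]
```

move_arm(rows=[[0,0,-0.3,0,0,0,-1],[0,0,-0.5,0,0,0,-1],[0,0,-1,0,0,0,-1],[0,0,-1.5,0,0,0,-1],[0,0,-1.5,0,0,0,-1],[0,0,-1.2,0,0,0,-1],[0,0,-1,0,0,0,-1],[0,0,-0.5,0,0,0,-1],[0,0,0,0,0,0,-1],[0,0,0,0,0,0,-1]])

```text
time: 3.68
tool_pos: [0.4216, -0.2504, 0.1332]
tool_rot: [-0.0, 0.999, 0.046, -0.0]
contact_force: [0.3, 0.3, -0.7]
gripper_width: 0.67
grasp_force: 63.4
```

```bash
python3 d.py .5443 -.0788 .0746 5.25; python3 - <<'E'
from h import *
from plant import manip
s=manip.grab_frame("scene"); x=manip.state()["tool_pos"]
G=(0,255,0);R=(0,0,255)
c=x; z=x[2]-.0596
cl=[(circ(c,.0305,z+.082),G),(circ(c,.0225,z),R),(np.array([c,c-[0,0,.019]]),(255,0,0))]
pl=proj(s,c)[0].astype(int)
overlay(s,cl,pl[0]-50,pl[1]-50,pl[0]+50,pl[1]+50,5,"g1.png")
E
```

```text
t 3.68 pos [ 0.4216 -0.2504  0.1332] yaw 5.25 tilt [-0.0001  0.0001] w 0.670 F 63.4 cf [ 0.2539  0.2785 -0.6816] q [-0.688  -0.1724  2.0301  0.      1.284   0.7912]
turn az 0.00 then cm [ 13.7934 -15.9696   5.8578]
```

View pics/g1.png

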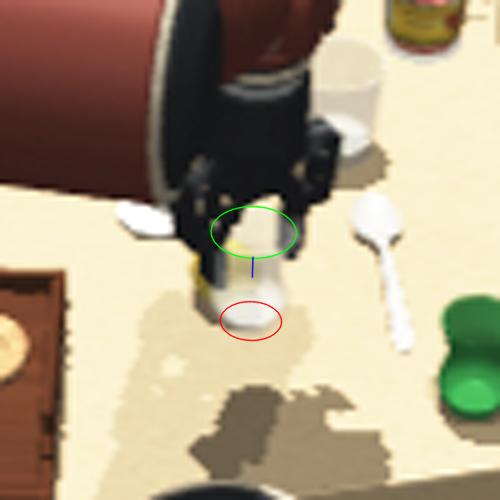

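Glass held, base at about (248,315) crop px, slightly higher (about 1–2 image px) than the model. Carrying it over the coaster.

move_arm(rows=[[0.3,-0.35,-1,0,0,0,-1],[0.8,-0.9,-1,0,0,0,-1],[1.3,-1.5,0,0,0,0,-1],[1.5,-1.8,0,0,0,0,-1],[1.5,-1.8,0,0,0,0,-1],[1.5,-1.8,0,0,0,0,-1],[1.5,-1.8,0,0,0,0,-1],[1.5,-1.8,0,0,0,0,-1],[1.5,-1.7,0,0,0,0,-1],[1.3,-1.4,0,0,0,0,-1],[0.8,-0.8,1,0,0,0,-1],[0.3,-0.32,1,0,0,0,-1],[0,0,1.5,0,0,0,-1],[0,0,1,0,0,0,-1],[0,0,0,0,0,0,-1],[0,0,0,0,0,0,-1],[0,0,0,0,0,0,-1]])

```text
time: 5.15
tool_pos: [0.5444, -0.0794, 0.1085]
tool_rot: [0.0, 0.999, 0.045, 0.0]
contact_force: [-0.1, -0.8, -0.2]
gripper_width: 0.668
grasp_force: 63.5
```

```bash
python3 d.py .5443 -.0788 .0746 5.25; python3 - <<'E'
from h import *
from plant import manip
s=manip.grab_frame("scene");t=manip.grab_frame("top"); x=manip.state()["tool_pos"]
G=(0,255,0);R=(0,0,255)
c=x; z=x[2]-.0596
cl=[(circ(c,.0305,z+.082),G),(circ(c,.0225,z),R),(circ([.5443,-.0788],.045,.018),G)]
O=[]
for f in(s,t):
    pl=proj(f,c)[0].astype(int)
    O.append(overlay(f,cl,pl[0]-40,pl[1]-40,pl[0]+40,pl[1]+60,5))
cv2.imwrite("pics/g2.png",np.hstack(O))
E
```

```text
t 5.15 pos [ 0.5444 -0.0794  0.1085] yaw 5.20 tilt [ 0.0001 -0.0001] w 0.668 F 63.5 cf [-0.0722 -0.7976 -0.1633] q [-0.28    0.0071  1.907  -0.0001  1.2274  1.2   ]
turn az -0.05 then cm [-0.0081 -0.0567  3.3893]
```

View pics/g2.png

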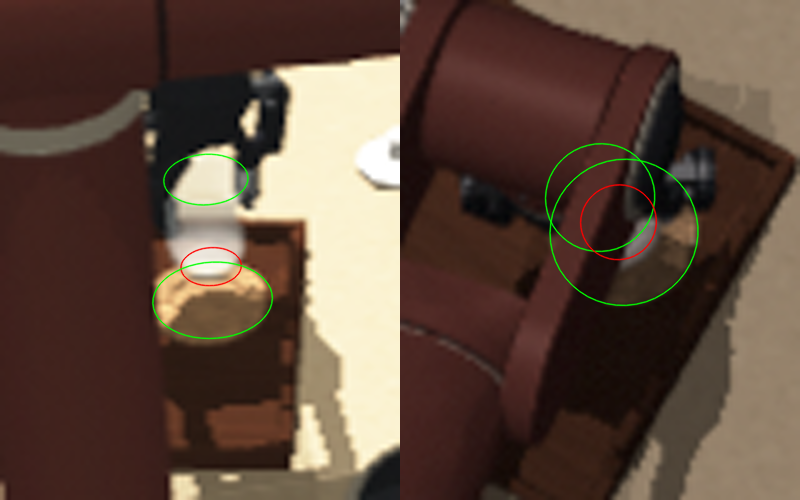

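Both views show the glass upright above the coaster (base about (207,265) scene crop, coaster (211,304)). Lowering gently.

move_arm(rows=[[-0.1,0,0.6,0,0,0,-1],[0,0,0.8,0,0,0,-1],[0,0,0.7,0,0,0,-1],[0,0,0.4,0,0,0,-1],[0,0,0.3,0,0,0,-1],[0,0,0.2,0,0,0,-1],[0,0,0.1,0,0,0,-1],[0,0,0.1,0,0,0,-1],[0,0,0,0,0,0,-1],[0,0,0,0,0,0,-1]])

```text
time: 6.08
tool_pos: [0.5437, -0.079, 0.0765]
tool_rot: [0.0, 0.999, 0.046, 0.0]
contact_force: [-0.4, 0.2, -1.6]
gripper_width: 0.665
grasp_force: 63.5
```

move_arm(rows=[[0,0,0.1,0,0,0,-1],[0,0,0.1,0,0,0,-1],[0,0,0,0,0,0,-1],[0,0,0,0,0,0,-1]])

```text
time: 6.42
tool_pos: [0.5434, -0.0789, 0.0743]
tool_rot: [-0.0, 0.999, 0.046, -0.0]
contact_force: [0.8, -0.2, -1.4]
gripper_width: 0.668
grasp_force: 63.5
```

move_arm(rows=[[0,0,0.1,0,0,0,-1],[0,0,0,0,0,0,-1],[0,0,0,0,0,0,-1]])

```text
time: 6.67
tool_pos: [0.5434, -0.0789, 0.0732]
tool_rot: [-0.0, 0.999, 0.046, -0.0]
contact_force: [-0.4, -0.3, -1.0]
gripper_width: 0.671
grasp_force: 63.5
```

move_arm(rows=[[0,0,0.1,0,0,0,-1],[0,0,0,0,0,0,-1],[0,0,0,0,0,0,-1]])

```text
time: 6.92
tool_pos: [0.544, -0.079, 0.0731]
tool_rot: [0.0, 0.999, 0.046, 0.001]
contact_force: [-1.0, 0.9, 4.2]
gripper_width: 0.671
grasp_force: 63.4
```

Contact at the expected recess height. Release and rise.

move_arm(rows=[[0,0,0,0,0,0,0.4],[0,0,0,0,0,0,0.5],[0,0,0,0,0,0,0.65],[0,0,0,0,0,0,0.8],[0,0,0,0,0,0,0.8],[0,0,0,0,0,0,0.8],[0,0,-0.5,0,0,0,0.8],[0,0,-1,0,0,0,0.8],[0,0,-2,0,0,0,0.8],[0,0,-3,0,0,0,0.8],[0,0,-3,0,0,0,0.8],[0,0,-3,0,0,0,0.8],[0,0,-2,0,0,0,0.8],[0,0,-1,0,0,0,0.8],[0,0,0,0,0,0,0.8]])

```text
time: 8.17
tool_pos: [0.5451, -0.0794, 0.2315]
tool_rot: [0.001, 0.999, 0.046, 0.003]
contact_force: [0.9, -0.4, 0.4]
gripper_width: 0.899
grasp_force: 0.0
```

```bash
python3 d.py .647 -.2924 .033 5.25
```

```text
t 8.17 pos [ 0.5451 -0.0794  0.2315] yaw 5.25 tilt [ 0.0065 -0.0019] w 0.899 F 0.0 cf [ 0.8586 -0.392   0.4284] q [-0.2798 -0.1165  1.8099  0.      1.4414  1.1993]
turn az 0.00 then cm [ 8.1986 22.1422 19.8478]
```

move_arm(rows=[[0.4,1,0,0,0,0,0.4],[0.9,2.4,0,0,0,0,0.2],[1.2,3.3,0,0,0,0,0.2],[1.2,3.3,0,0,0,0,0.2],[1.2,3.3,0,0,0,0,0.2],[1.2,3.3,0,0,0,0,0.2],[1.1,3,1,0,0,0,0.2],[0.7,1.7,2.5,0,0,0,0.2],[0.3,0.84,3,0,0,0,0.2],[0,0,3,0,0,0,0.2],[0,0,2.5,0,0,0,0.2],[0,0,1,0,0,0,0.2],[0,0,0,0,0,0,0.2],[0,0,0,0,0,0,0.2]])

```text
time: 9.33
tool_pos: [0.6447, -0.2918, 0.0959]
tool_rot: [-0.001, 0.999, 0.046, -0.001]
contact_force: [0.5, -0.4, 0.2]
gripper_width: 0.601
grasp_force: 0.0
```

```bash
python3 d.py .647 -.2924 .033 5.25; python3 - <<'E'
from h import *
from plant import manip
s=manip.grab_frame("scene");t=manip.grab_frame("top"); x=manip.state()["tool_pos"]
G=(0,255,0);R=(0,0,255);Y=(255,255,0)
g=[.544,-.079]
cl=[(circ(g,.0305,.095),G),(circ(g,.0225,.013),R),(circ(g,.029,.033),Y),(circ([.5443,-.0788],.045,.018),G)]
L=[(circ([.647,-.2924],.034,.009),G),(circ([.647,-.2924],.0095,.035),R)]
pl=proj(t,[*g,.05])[0].astype(int); A=overlay(t,cl,pl[0]-35,pl[1]-35,pl[0]+35,pl[1]+35,5.5)
pl=proj(s,[.647,-.2924,.05])[0].astype(int); B=overlay(s,L,pl[0]-35,pl[1]-35,pl[0]+35,pl[1]+35,5.5)
cv2.imwrite("pics/g3.png",np.hstack([A,B]))
E
```

```text
t 9.33 pos [ 0.6447 -0.2918  0.0959] yaw 5.25 tilt [-0.0022  0.0012] w 0.601 F 0.0 cf [ 0.4786 -0.3508  0.1935] q [-0.5301  0.3692  1.5154 -0.0001  1.2596  0.9492]
turn az -0.00 then cm [0.2218 0.0769 6.2906]
```

View pics/g3.png

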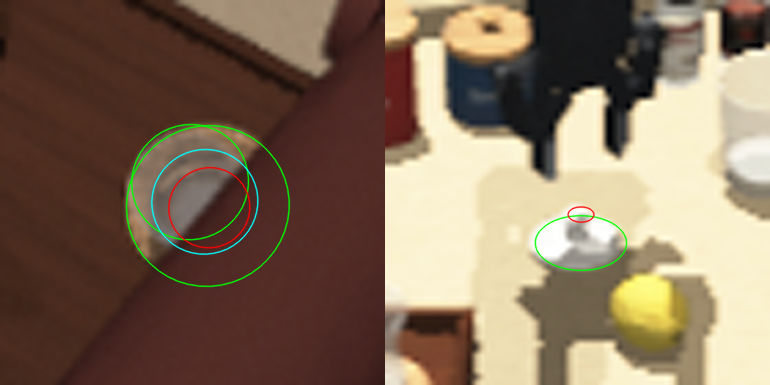

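The glass sits in the coaster as modelled (top crop) and the gripper is over the lid ((575,245) crop). Descend to the knob and grip.

move_arm(rows=[[0.1,0.05,1,0,0,0,0.2],[0,0,2,0,0,0,0.2],[0,0,1.8,0,0,0,0.2],[0,0,1,0,0,0,0.2],[0,0,0.4,0,0,0,0.2],[0,0,0,0,0,0,0],[0,0,0,0,0,0,-0.2],[0,0,0,0,0,0,-0.3],[0,0,0,0,0,0,-0.4],[0,0,0,0,0,0,-0.5],[0,0,0,0,0,0,-1],[0,0,0,0,0,0,-1],[0,0,0,0,0,0,-1],[0,0,0,0,0,0,-1]])

```text
time: 10.6
tool_pos: [0.6471, -0.2925, 0.0367]
tool_rot: [0.0, 0.999, 0.046, 0.001]
contact_force: [-1.2, 1.1, 5.7]
gripper_width: 0.198
grasp_force: 58.5
```

```bash
python3 d.py .544 -.079 .123 5.25
```

```text
t 10.60 pos [ 0.6471 -0.2925  0.0367] yaw 5.26 tilt [ 0.0013 -0.0006] w 0.198 F 58.5 cf [-1.2164  1.0711  5.6899] q [-0.5293  0.4407  1.5316  0.0002  1.1678  0.9497]
turn az 0.01 then cm [ -8.3119 -22.2069  -8.6339]
```

move_arm(rows=[[0,0,-0.4,0,0,0,-1],[0,0,-1,0,0,0,-1],[0,0,-2,0,0,0,-1],[0,0,-2.5,0,0,0,-1],[0,0,-2.5,0,0,0,-1],[0,0,-2.3,0,0,0,-1],[-0.4,-1.1,-1.5,0,0,0,-1],[-0.8,-2.2,-0.8,0,0,0,-1],[-1,-2.6,-0.3,0,0,0,-1],[-1,-2.6,0,0,0,0,-1],[-1,-2.6,0,0,0,0,-1],[-1,-2.6,0,0,0,0,-1],[-1,-2.6,0,0,0,0,-1],[-0.9,-2.5,0,0,0,0,-1],[-0.7,-2,0,0,0,0,-1],[-0.35,-1,0,0,0,0,-1],[-0.1,-0.4,0,0,0,0,-1],[0,0,0,0,0,0,-1],[0,0,0,0,0,0,-1]])

```text
time: 12.18
tool_pos: [0.5445, -0.0795, 0.1687]
tool_rot: [0.0, 0.999, 0.046, 0.0]
contact_force: [-1.1, 0.6, -0.7]
gripper_width: 0.195
grasp_force: 58.6
```

```bash
python3 d.py .544 -.079 .1267 5.25; python3 - <<'E'
from h import *
from plant import manip
s=manip.grab_frame("scene"); x=manip.state()["tool_pos"]
G=(0,255,0);R=(0,0,255);Y=(255,255,0)
g=[.544,-.079]; l=x-[0,0,.0355]
cl=[(circ(g,.0305,.095),G),(circ(g,.0225,.013),R),(circ(l,.034,l[2]+.009),Y),(circ(l,.021,l[2]),Y)]
pl=proj(s,[*g,.1])[0].astype(int); overlay(s,cl,pl[0]-40,pl[1]-40,pl[0]+40,pl[1]+50,6,"g4.png")
E
```

```text
t 12.18 pos [ 0.5445 -0.0795  0.1687] yaw 5.24 tilt [ 0.0008 -0.0007] w 0.195 F 58.6 cf [-1.1343  0.637  -0.6951] q [-0.2801 -0.0613  1.866  -0.0005  1.336   1.1994]
turn az -0.01 then cm [-0.0408 -0.0573  4.1961]
```

View pics/g4.png

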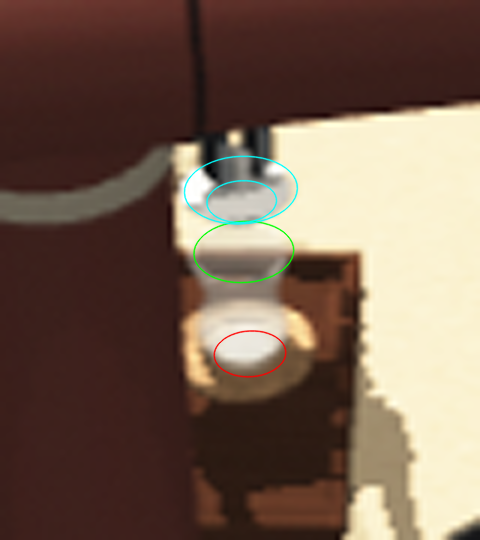

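Lid level and centred over the mouth within ~1 px (lid ellipse (240,188), rim (244,252) crop px). Lowering.

move_arm(rows=[[-0.05,-0.05,0.6,0,0,0,-1],[0,0,1,0,0,0,-1],[0,0,0.9,0,0,0,-1],[0,0,0.5,0,0,0,-1],[0,0,0.3,0,0,0,-1],[0,0,0.2,0,0,0,-1],[0,0,0.2,0,0,0,-1],[0,0,0.1,0,0,0,-1],[0,0,0,0,0,0,-1],[0,0,0,0,0,0,-1],[0,0,0,0,0,0,-1]])

```text
time: 13.15
tool_pos: [0.5437, -0.0784, 0.1308]
tool_rot: [0.0, 0.999, 0.046, 0.0]
contact_force: [0.4, -0.0, -0.2]
gripper_width: 0.197
grasp_force: 58.6
```

move_arm(rows=[[0,0,0.1,0,0,0,-1],[0,0,0.1,0,0,0,-1],[0,0,0,0,0,0,-1],[0,0,0,0,0,0,-1]])

```text
time: 13.48
tool_pos: [0.5434, -0.0784, 0.1282]
tool_rot: [-0.0, 0.999, 0.046, -0.0]
contact_force: [0.1, 0.5, -0.3]
gripper_width: 0.197
grasp_force: 58.6
```

move_arm(rows=[[0,0,0.1,0,0,0,-1],[0,0,0,0,0,0,-1],[0,0,0,0,0,0,-1]])

```text
time: 13.73
tool_pos: [0.5435, -0.0784, 0.1274]
tool_rot: [0.0, 0.999, 0.046, 0.0]
contact_force: [0.4, -0.8, -0.4]
gripper_width: 0.196
grasp_force: 58.6
```

move_arm(rows=[[0,0,0.1,0,0,0,-1],[0,0,0,0,0,0,-1],[0,0,0,0,0,0,-1]])

```text
time: 13.98
tool_pos: [0.5439, -0.0785, 0.1271]
tool_rot: [0.0, 0.999, 0.046, 0.001]
contact_force: [-0.0, 0.1, 3.5]
gripper_width: 0.2
grasp_force: 59.0
```

move_arm(rows=[[0,0,0.1,0,0,0,-1],[0,0,0,0,0,0,-1],[0,0,0,0,0,0,-1]])

```text
time: 14.23
tool_pos: [0.5446, -0.0786, 0.1271]
tool_rot: [0.0, 0.999, 0.046, 0.001]
contact_force: [-0.7, 0.7, 7.4]
gripper_width: 0.195
grasp_force: 59.3
```

Seated at the expected height. Release and rise.

move_arm(rows=[[0,0,-0.1,0,0,0,-1],[0,0,0,0,0,0,-0.55],[0,0,0,0,0,0,-0.45],[0,0,0,0,0,0,-0.3],[0,0,0,0,0,0,-0.1],[0,0,0,0,0,0,0.1],[0,0,0,0,0,0,0.2],[0,0,-0.5,0,0,0,0.2],[0,0,-1,0,0,0,0.2],[0,0,-2,0,0,0,0.3],[0,0,-3,0,0,0,0.6],[0,0,-2,0,0,0,1],[0,0,-1,0,0,0,1],[0,0,0,0,0,0,1]])

```text
time: 15.4
tool_pos: [0.5452, -0.0788, 0.2256]
tool_rot: [0.001, 0.999, 0.046, 0.003]
contact_force: [1.0, -0.2, 1.0]
gripper_width: 1.004
grasp_force: 0.0
```

```bash
python3 d.py .5279 -.2903 .037 5.25
```

```text
t 15.40 pos [ 0.5452 -0.0788  0.2256] yaw 5.25 tilt [ 0.0067 -0.0019] w 1.004 F 0.0 cf [ 0.9535 -0.2133  1.0425] q [-0.2787 -0.1123  1.816   0.      1.431   1.2004]
turn az 0.00 then cm [-3.66   20.8981 18.8578]
```

move_arm(rows=[[-0.2,1,0,0,0,0,1],[-0.4,2.3,0,0,0,0,1],[-0.6,3.4,0,0,0,0,1],[-0.6,3.4,0,0,0,0,1],[-0.6,3.4,0,0,0,0,1],[-0.6,3.4,0,0,0,0,1],[-0.4,2.4,1,0,0,0,1],[-0.2,1.3,2,0,0,0,1],[0,0.3,3,0,0,0,1],[0,0,3,0,0,0,1],[0,0,2,0,0,0,1],[0,0,1,0,0,0,1],[0,0,0,0,0,0,1],[0,0,0,0,0,0,1]])

```text
time: 16.57
tool_pos: [0.5261, -0.2897, 0.1004]
tool_rot: [-0.001, 0.999, 0.046, -0.001]
contact_force: [0.2, -0.4, 0.8]
gripper_width: 1.002
grasp_force: 0.0
```

```bash
python3 d.py .5279 -.2903 .037 5.25; python3 - <<'E'
from h import *
from plant import manip
s=manip.grab_frame("scene");t=manip.grab_frame("top")
pickle.dump({"scene":s,"top":t},open("fr1.pkl","wb"))
x=manip.state()["tool_pos"]
G=(0,255,0);R=(0,0,255);Y=(255,255,0)
g=[.544,-.079]; z=.09
cl=[(circ(g,.034,z+.009),G),(circ(g,.0095,z+.035),R),(circ([.5443,-.0788],.045,.018),G)]
pl=proj(s,[*g,.07])[0].astype(int); A=overlay(s,cl,pl[0]-30,pl[1]-50,pl[0]+35,pl[1]+50,6)
u=Ro.from_euler('z',5.25,degrees=True).as_matrix()
le=[(Ro.from_euler('z',5.25,degrees=True).apply(circ([0,0],1,0)*[.0355,.0265,1])+[.5279,-.2903,.027],G)]
tip=[np.array([x+u@[0,a,0]-[0,0,b] for b in(-.01,0,.006,.019)]) for a in(-.0425,.0425)]
le+=[(p,Y) for p in tip]
le+=[(np.array([x+u@[0,-.05,0]-[0,0,b],x+u@[0,.05,0]-[0,0,b]]),R) for b in(.006,.019)]
pl=proj(s,[.5279,-.2903,.06])[0].astype(int); B=overlay(s,le,pl[0]-30,pl[1]-50,pl[0]+35,pl[1]+50,6)
cv2.imwrite("pics/g5.png",np.hstack([A,B]))
E
```

```text
t 16.57 pos [ 0.5261 -0.2897  0.1004] yaw 5.25 tilt [-0.0017  0.0011] w 1.002 F 0.0 cf [ 0.1963 -0.4005  0.8221] q [-0.6272  0.1335  1.7886 -0.0001  1.2215  0.8521]
turn az -0.00 then cm [0.1774 0.0782 6.3353]
```

View pics/g5.png

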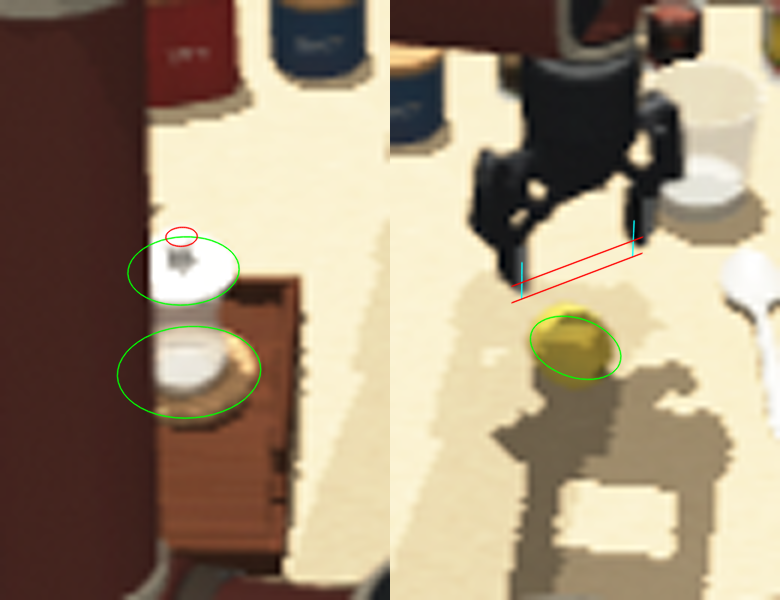

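Lid sits level on the glass, centred (183,268); open fingertips reach about 6 mm past the TCP, and straddle the lemon. Grip lemon at TCP z≈0.032.

move_arm(rows=[[0.1,0.05,1,0,0,0,1],[0,0,2,0,0,0,1],[0,0,2,0,0,0,1],[0,0,1.3,0,0,0,1],[0,0,0.5,0,0,0,1],[0,0,0,0,0,0,0.6],[0,0,0,0,0,0,0.4],[0,0,0,0,0,0,0.3],[0,0,0,0,0,0,0.2],[0,0,0,0,0,0,0],[0,0,0,0,0,0,-1],[0,0,0,0,0,0,-1],[0,0,0,0,0,0,-1],[0,0,0,0,0,0,-1]])

```text
time: 17.83
tool_pos: [0.529, -0.2909, 0.0356]
tool_rot: [0.001, 0.999, 0.046, 0.001]
contact_force: [-1.9, 1.9, 6.5]
gripper_width: 0.578
grasp_force: 61.4
```

```bash
python3 d.py .6407 .0972 .052 5.25
```

```text
t 17.83 pos [ 0.529  -0.2909  0.0356] yaw 5.26 tilt [ 0.0026 -0.0017] w 0.578 F 61.4 cf [-1.8953  1.8563  6.5485] q [-0.6261  0.2248  1.8081  0.0001  1.1055  0.8529]
turn az 0.01 then cm [ 14.6775 -37.6285  -1.6439]
```

move_arm(rows=[[0,0,-0.4,0,0,0,-1],[0,0,-1,0,0,0,-1],[0,0,-2,0,0,0,-1],[0,0,-3,0,0,0,-1],[0,0,-3,0,0,0,-1],[0,0,-3,0,0,0,-1],[0,0,-2.5,0,0,0,-1],[0.3,-0.8,-1.5,0,0,0,-1],[0.7,-1.7,-0.6,0,0,0,-1],[1,-2.6,0,0,0,0,-1],[1.2,-3.1,0,0,0,0,-1],[1.2,-3.1,0,0,0,0,-1],[1.2,-3.1,0,0,0,0,-1]])

```text
time: 18.92
tool_pos: [0.5704, -0.1405, 0.2041]
tool_rot: [0.0, 0.999, 0.045, 0.0]
contact_force: [1.0, 0.1, -0.9]
gripper_width: 0.579
grasp_force: 62.3
```

move_arm(rows=[[1.2,-3.1,0,0,0,0,-1],[1.2,-3.1,0,0,0,0,-1],[1.2,-3.1,0,0,0,0,-1],[1.2,-3.1,0,0,0,0,-1],[1.2,-3,0,0,0,0,-1],[1,-2.6,0,0,0,0,-1],[0.7,-1.8,0,0,0,0,-1],[0.4,-1,0,0,0,0,-1],[0.1,-0.3,0,0,0,0,-1],[0,0,0,0,0,0,-1],[0,0,0,0,0,0,-1],[0,0,0,0,0,0,-1]])

```text
time: 19.92
tool_pos: [0.6325, 0.0747, 0.2033]
tool_rot: [0.0, 0.999, 0.045, -0.0]
contact_force: [-0.4, -1.5, -0.2]
gripper_width: 0.575
grasp_force: 62.3
```

```bash
python3 d.py .6407 .0972 .0556 5.25
```

```text
t 19.92 pos [0.6325 0.0747 0.2033] yaw 5.17 tilt [-0.0002 -0.0004] w 0.575 F 62.3 cf [-0.4118 -1.538  -0.2108] q [ 0.0009  0.1124  1.629  -0.0005  1.4003  1.4816]
turn az -0.08 then cm [ 1.0215 -2.169  14.7742]
```

move_arm(rows=[[0.3,-0.7,0,0,0,0,-1],[0.4,-0.9,0,0,0,0,-1],[0.3,-0.6,0.5,0,0,0,-1],[0,0,1.5,0,0,0,-1],[0,0,2.5,0,0,0,-1],[0,0,2.5,0,0,0,-1],[0,0,2.5,0,0,0,-1],[0,0,2,0,0,0,-1],[0,0,1,0,0,0,-1],[0,0,0.5,0,0,0,-1],[0,0,0.3,0,0,0,-1],[0,0,0.2,0,0,0,-1],[0,0,0.2,0,0,0,-1],[0,0,0,0,0,0,-1],[0,0,0,0,0,0,-1]])

```text
time: 21.17
tool_pos: [0.6413, 0.0988, 0.0674]
tool_rot: [0.0, 0.999, 0.046, 0.001]
contact_force: [-0.1, -0.2, -1.2]
gripper_width: 0.577
grasp_force: 62.3
```

```bash
python3 d.py .6407 .0972 .0556 5.25
```

```text
t 21.17 pos [0.6413 0.0988 0.0674] yaw 5.25 tilt [0.0018 0.0001] w 0.577 F 62.3 cf [-0.1295 -0.1539 -1.244 ] q [0.0382 0.2764 1.6842 0.     1.1792 1.5174]
turn az -0.00 then cm [-0.0765  0.1526  1.1843]
```

move_arm(rows=[[-0.05,0.15,0.2,0,0,0,-1],[0,0,0.2,0,0,0,-1],[0,0,0.2,0,0,0,-1],[0,0,0.1,0,0,0,-1],[0,0,0.1,0,0,0,-1],[0,0,0.1,0,0,0,-1],[0,0,0,0,0,0,-1],[0,0,0,0,0,0,-1]])

```text
time: 21.83
tool_pos: [0.6402, 0.0973, 0.0572]
tool_rot: [-0.0, 0.999, 0.046, -0.0]
contact_force: [0.5, 0.5, -0.4]
gripper_width: 0.582
grasp_force: 62.3
```

move_arm(rows=[[0,0,0.1,0,0,0,-1],[0,0,0.1,0,0,0,-1],[0,0,0,0,0,0,-1],[0,0,0,0,0,0,-1]])

```text
time: 22.17
tool_pos: [0.6405, 0.0973, 0.0556]
tool_rot: [-0.0, 0.999, 0.046, 0.0]
contact_force: [-0.5, 0.1, 1.2]
gripper_width: 0.578
grasp_force: 62.4
```

move_arm(rows=[[0,0,0.05,0,0,0,-1],[0,0,0,0,0,0,0.16],[0,0,0,0,0,0,0.2],[0,0,0,0,0,0,0.24],[0,0,0,0,0,0,0.3],[0,0,0,0,0,0,0.35],[0,0,0,0,0,0,0.35],[0,0,-0.4,0,0,0,0.35],[0,0,-0.8,0,0,0,0.35],[0,0,-1.5,0,0,0,0.35],[0,0,-3,0,0,0,0.35],[0,0,-3,0,0,0,0.35],[0,0,-3,0,0,0,0.3],[0,0,-3,0,0,0,0.3],[0,0,-2,0,0,0,0.3],[0,0,-1,0,0,0,0.3]])

```text
time: 23.5
tool_pos: [0.6422, 0.0974, 0.2385]
tool_rot: [0.0, 0.999, 0.046, 0.004]
contact_force: [1.6, 0.8, 0.3]
gripper_width: 0.648
grasp_force: 0.0
```

```bash
python3 d.py .4683 -.4086 .1 -21.27
```

```text
t 23.50 pos [0.6422 0.0974 0.2385] yaw 5.26 tilt [0.0087 0.0003] w 0.648 F 0.0 cf [1.5971 0.8197 0.2536] q [0.036  0.1115 1.5704 0.     1.451  1.515 ]
turn az 26.53 then cm [ 2.1535 53.4571 13.8507]
```

move_arm(rows=[[0,0,0,0,0,6.63,0.3],[0,0,0,0,0,6.63,0.3],[0,0,0,0,0,6.63,0.3],[0,0,0,0,0,6.63,0.3],[0.05,1.5,0,0,0,0,0.3],[0.1,2.8,0,0,0,0,0.3],[0.15,3.8,0,0,0,0,0.3],[0.15,3.8,0,0,0,0,0.3],[0.15,3.8,0,0,0,0,0.3],[0.15,3.8,0,0,0,0,0.3],[0.15,3.8,0,0,0,0,0.3],[0.15,3.8,0,0,0,0,0.3],[0.15,3.8,0,0,0,0,0.3],[0.15,3.8,0,0,0,0,0.3],[0.15,3.8,0,0,0,0,0.3],[0.15,3.8,0,0,0,0,0.3],[0.15,3.7,0,0,0,0,0.3],[0.1,2.5,0,0,0,0,0.3],[0,0.7,0,0,0,0,0.3],[0,0,0,0,0,0,0.3]])

```text
time: 25.17
tool_pos: [0.478, -0.3699, 0.2317]
tool_rot: [-0.0, 0.983, -0.185, -0.0]
contact_force: [-0.3, 0.7, -0.1]
gripper_width: 0.654
grasp_force: 0.0
```

```bash
python3 d.py .4683 -.4086 .1 -21.27;  python3 - <<'E'
from h import *
from plant import manip
t=manip.grab_frame("top"); f=pickle.load(open("fr0.pkl","rb"))["top"]
G=(0,255,0)
le=[(circ([.6407,.0972],.0605,.061),G),(circ([.5443,-.0788],.045,.018),G),(circ([.544,-.079],.034,.099),(0,0,255)),(circ([.544,-.079],.0095,.125),(0,0,255))]
overlay(t,le,110,96,240,196,6,"g6.png")
E
```

```text
t 25.17 pos [ 0.478  -0.3699  0.2317] yaw -21.37 tilt [-0.0006  0.0003] w 0.654 F 0.0 cf [-0.2961  0.661  -0.0594] q [-0.7815  0.0167  1.6811 -0.0002  1.4444  1.1623]
turn az -0.10 then cm [ 0.4994  3.9633 13.1662]
```

View pics/g6.png

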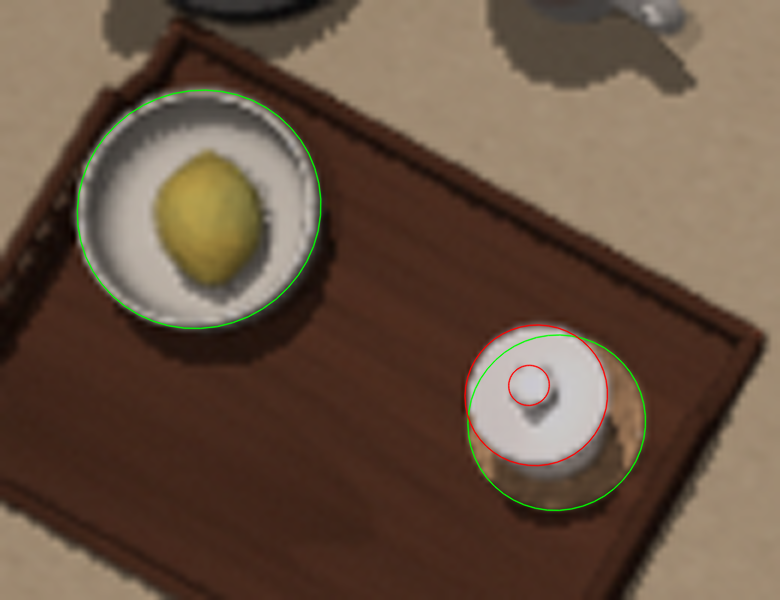

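Lemon lies in the bowl (208,217), lid centred and level on the glass (537,395), bowl and coaster unmoved. Now the spoon.

move_arm(rows=[[0.15,1.3,0,0,0,-0.1,0],[0.2,1.6,0,0,0,0,0],[0.15,0.85,1,0,0,0,0],[0,0.2,2.5,0,0,0,0],[0,0,3,0,0,0,0],[0,0,3,0,0,0,0],[0,0,3,0,0,0,0],[0,0,3,0,0,0,0],[0,0,2,0,0,0,0],[0,0,1,0,0,0,0],[0,0,0.5,0,0,0,0],[0,0,0,0,0,0,0],[0,0,0,0,0,0,0],[0,0,0,0,0,0,0]])

```text
time: 26.38
tool_pos: [0.4709, -0.4079, 0.0439]
tool_rot: [0.001, 0.983, -0.184, 0.001]
contact_force: [0.2, -0.7, 0.2]
gripper_width: 0.495
grasp_force: 0.0
```

```bash
python3 d.py .4683 -.4086 .02 -21.27
```

```text
t 26.38 pos [ 0.4709 -0.4079  0.0439] yaw -21.16 tilt [ 0.0024 -0.0026] w 0.495 F 0.0 cf [ 0.1939 -0.7453  0.2215] q [-0.8332  0.2529  1.758   0.      1.1271  1.1069]
turn az 0.11 then cm [-0.222   0.1588  2.3884]
```

move_arm(rows=[[-0.2,0.15,0.8,0,0,0.1,0],[0,0,0.8,0,0,0,0],[0,0,0.5,0,0,0,0],[0,0,0.2,0,0,0,0],[0,0,0.1,0,0,0,0],[0,0,0,0,0,0,-0.1],[0,0,0,0,0,0,-0.2],[0,0,0,0,0,0,-0.3],[0,0,0,0,0,0,-0.4],[0,0,0,0,0,0,-0.5],[0,0,0,0,0,0,-1],[0,0,0,0,0,0,-1],[0,0,0,0,0,0,-1],[0,0,0,0,0,0,-1]])

```text
time: 27.55
tool_pos: [0.4684, -0.408, 0.0193]
tool_rot: [0.0, 0.983, -0.184, 0.001]
contact_force: [0.3, 2.1, 6.3]
gripper_width: 0.246
grasp_force: 58.7
```

move_arm(rows=[[0,0,-0.3,0,0,0,-1],[0,0,-0.8,0,0,0,-1],[0,0,-1.5,0,0,0,-1],[0,0,-2.5,0,0,0,-1],[0,0,-3,0,0,0,-1],[0,0,-3,0,0,0,-1],[0,0,-3,0,0,0,-1],[0,0,-2.5,0,0,0,-1],[0,0,-1.5,0,0,0,-1],[0,0,-0.8,0,0,2,-1],[0,0,-0.3,0,0,3,-1],[0,0,0,0,0,1.8,-1],[0,0,0,0,0,0,-1],[0,0,0,0,0,0,-1]])

```text
time: 28.72
tool_pos: [0.4673, -0.4074, 0.2105]
tool_rot: [0.0, 0.97, -0.242, 0.0]
contact_force: [0.5, 0.4, -1.4]
gripper_width: 0.247
grasp_force: 58.5
```

```bash
python3 d.py .5259 .037 .0273 -28
```

```text
t 28.72 pos [ 0.4673 -0.4074  0.2105] yaw -28.02 tilt [ 0.0003 -0.0004] w 0.247 F 58.5 cf [ 0.5229  0.3885 -1.3862] q [-0.8369  0.0675  1.6646 -0.      1.409   1.223 ]
turn az -0.02 then cm [-15.6919 -41.9868  18.3208]
```

move_arm(rows=[[-0.3,-0.8,0,0,0,0,-1],[-0.6,-1.7,0,0,0,0,-1],[-0.9,-2.4,0,0,0,0,-1],[-1.05,-2.8,0,0,0,0,-1],[-1.05,-2.8,0,0,0,0,-1],[-1.05,-2.8,0,0,0,0,-1],[-1.05,-2.8,0,0,0,0,-1],[-1.05,-2.8,0,0,0,0,-1],[-1.05,-2.8,0,0,0,0,-1],[-1.05,-2.8,0,0,0,0,-1],[-1.05,-2.8,0,0,0,0,-1],[-1.05,-2.8,0,0,0,0,-1],[-1.05,-2.8,0,0,0,0,-1],[-1.05,-2.8,0,0,0,0,-1],[-1,-2.6,0,0,0,0,-1],[-0.7,-1.9,0,0,0,0,-1],[-0.5,-1.3,0,0,0,0,-1],[-0.2,-0.5,0,0,0,0,-1],[0,0,0,0,0,0,-1],[0,0,0,0,0,0,-1]])

```text
time: 30.38
tool_pos: [0.5256, 0.0376, 0.2096]
tool_rot: [0.0, 0.97, -0.242, -0.0]
contact_force: [0.7, 0.2, 0.6]
gripper_width: 0.245
grasp_force: 58.5
```

```bash
python3 d.py .5259 .037 .0273 -28; python3 - <<'E'
from h import *
from plant import manip
s=manip.grab_frame("scene");t=manip.grab_frame("top"); pickle.dump({"scene":s,"top":t},open("fr2.pkl","wb"))
E
```

```text
t 30.38 pos [0.5256 0.0376 0.2096] yaw -28.01 tilt [-0.0005 -0.0002] w 0.245 F 58.5 cf [0.6923 0.1921 0.6028] q [-0.0698 -0.155   1.8817 -0.0003  1.4155  1.99  ]
turn az -0.01 then cm [ 0.0539  0.0341 18.2295]
```

move_arm(rows=[[0.05,0.05,0.8,0,0,0,-1],[0,0,1.8,0,0,0,-1],[0,0,2.5,0,0,0,-1],[0,0,2.5,0,0,0,-1],[0,0,2.5,0,0,0,-1],[0,0,2.5,0,0,0,-1],[0,0,2,0,0,0,-1],[0,0,1.2,0,0,0,-1],[0,0,0.7,0,0,0,-1],[0,0,0.4,0,0,0,-1],[0,0,0.3,0,0,0,-1],[0,0,0.2,0,0,0,-1],[0,0,0,0,0,0,-1],[0,0,0,0,0,0,-1],[0,0,0,0,0,0,-1]])

```text
time: 31.73
tool_pos: [0.527, 0.0366, 0.0367]
tool_rot: [-0.0, 0.97, -0.242, 0.001]
contact_force: [-0.1, -0.2, 1.1]
gripper_width: 0.241
grasp_force: 58.6
```

move_arm(rows=[[0,0,0.2,0,0,0,-1],[0,0,0.1,0,0,0,-1],[0,0,0.1,0,0,0,-1],[0,0,0,0,0,0,-1],[0,0,0,0,0,0,-1]])

```text
time: 32.15
tool_pos: [0.5262, 0.0366, 0.0316]
tool_rot: [0.0, 0.97, -0.242, -0.0]
contact_force: [0.0, -0.6, 0.1]
gripper_width: 0.245
grasp_force: 58.6
```

move_arm(rows=[[0,0,0.1,0,0,0,-1],[0,0,0.1,0,0,0,-1],[0,0,0.1,0,0,0,-1],[0,0,0,0,0,0,-1],[0,0,0,0,0,0,-1]])

```text
time: 32.57
tool_pos: [0.5262, 0.0366, 0.0287]
tool_rot: [0.0, 0.97, -0.242, -0.0]
contact_force: [-1.3, 0.4, -0.3]
gripper_width: 0.243
grasp_force: 58.6
```

move_arm(rows=[[0,0,0.1,0,0,0,-1],[0,0,0,0,0,0,-1],[0,0,0,0,0,0,-1]])

```text
time: 32.82
tool_pos: [0.5263, 0.0366, 0.0278]
tool_rot: [0.0, 0.97, -0.242, -0.0]
contact_force: [0.0, -0.5, 0.1]
gripper_width: 0.243
grasp_force: 58.6
```

move_arm(rows=[[0,0,0.1,0,0,0,-1],[0,0,0,0,0,0,-1],[0,0,0,0,0,0,-1]])

```text
time: 33.07
tool_pos: [0.5265, 0.0366, 0.0273]
tool_rot: [0.0, 0.97, -0.242, 0.0]
contact_force: [-2.8, -0.4, 5.0]
gripper_width: 0.246
grasp_force: 60.0
```

move_arm(rows=[[0,0,0.05,0,0,0,-1],[0,0,0,0,0,0,-1],[0,0,0,0,0,0,-1]])

```text
time: 33.32
tool_pos: [0.5265, 0.0366, 0.0273]
tool_rot: [0.0, 0.97, -0.242, -0.0]
contact_force: [-3.2, 0.2, 7.6]
gripper_width: 0.24
grasp_force: 61.2
```

Contact exactly at expected height. Release, rise and move clear.

move_arm(rows=[[0,0,-0.1,0,0,0,-1],[0,0,0,0,0,0,-0.48],[0,0,0,0,0,0,-0.4],[0,0,0,0,0,0,-0.3],[0,0,0,0,0,0,-0.1],[0,0,0,0,0,0,0],[0,0,0,0,0,0,0],[0,0,-0.4,0,0,0,0],[0,0,-1,0,0,0,0],[0,0,-2.5,0,0,0,0],[0,0,-3.5,0,0,0,0],[0,0,-3.5,0,0,0,0],[0,0,-3.5,0,0,0,0],[0,0,-3.5,0,0,0,0],[0,0,-3,0,0,0,0],[0,0,-1.5,0,0,0,0],[0,0,0,0,0,0,0]])

```text
time: 34.73
tool_pos: [0.5287, 0.0365, 0.2581]
tool_rot: [-0.001, 0.97, -0.242, 0.005]
contact_force: [0.5, -0.3, 0.9]
gripper_width: 0.498
grasp_force: 0.0
```

move_arm(rows=[[0,1,0,0,0,0,0],[0,2.5,0,0,0,0,0],[0,3.5,0,0,0,0,0],[0,3.5,0,0,0,0,0],[0,3.5,0,0,0,0,0],[0,3.5,0,0,0,0,0],[0,3.5,0,0,0,0,0],[0,3.5,0,0,0,0,0],[0.5,3.5,0,0,0,0,0],[0.5,3.5,0,0,0,0,0],[0.5,3.5,0,0,0,0,0],[0.5,3.5,0,0,0,0,0],[0.5,2.5,0,0,0,0,0],[0,1,0,0,0,0,0],[0,0,0,0,0,0,0],[0,0,0,0,0,0,0]])

```text
time: 36.07
tool_pos: [0.35, -0.345, 0.2497]
tool_rot: [-0.001, 0.97, -0.243, -0.001]
contact_force: [-0.8, 0.4, -0.3]
gripper_width: 0.5
grasp_force: 0.0
```

```bash
python3 d.py; python3 - <<'E'
from h import *
from plant import manip
t=manip.grab_frame("top"); G=(0,255,0);R=(0,0,255)
p=[.5557,.0291,-.4878]
le=[(traymap(p,[[-.0965,-.007,.012],[-.06,-.007,.012]]),G),(traymap(p,[[.06,-.007,.016],[.0965,-.007,.016]]),G)]
crop(t,92,96,242,232,5,"g7b.png")
overlay(t,le,92,96,242,232,4.4,"g7.png")
E
```

```text
t 36.07 pos [ 0.35   -0.345   0.2497] yaw -28.12 tilt [-0.0015  0.003 ] w 0.500 F 0.0 cf [-0.8142  0.3527 -0.2971] q [-0.93   -0.273   1.9143  0.0006  1.5036  1.1316]
```

View pics/g7.png

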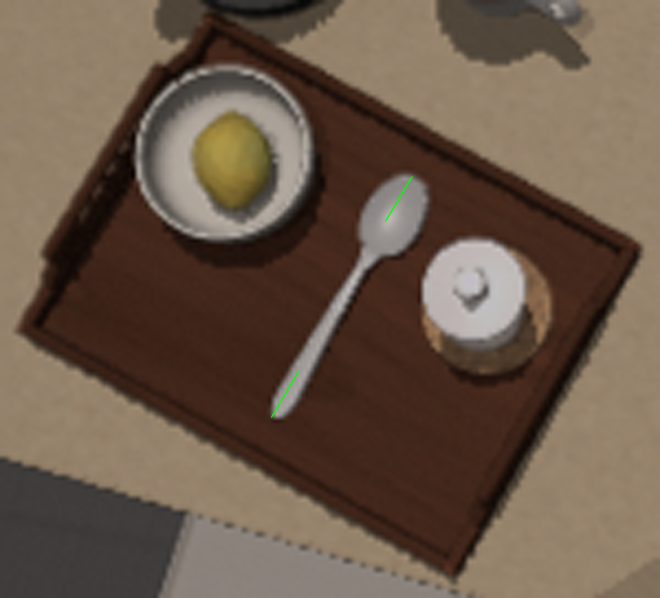

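Everything is in place. The spoon lies from (277,412) to (410,180), parallel to the tray's short ends and between the bowl and coaster; the lid sits on the glass and the lemon is in the bowl.

```bash
python3 -c "
from plant import manip
print(manip.job_done())"
```

```text
the job is handed in; nothing more can be done
None
```

I handed the job in at about 36 s: the lidded glass stands in the coaster's recess, the lemon is in the bowl, and the spoon lies square on the tray floor with its handle towards the near long side.

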